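# Tip the slow feeder down and push it up to the bench stop

### The arm

A 6-joint arm with a two-finger parallel gripper is mounted at the origin on the work surface. World frame = base frame: x ahead of the robot, y to its left, z up, the work surface at z = 0. Lengths are in mm, angles in rad, forces in N, time in s.
With the tool pointing down it reaches from about 400 to 925 mm from the base axis. Payload 12.5 kg.
Tool frame: the origin (TCP) lies between the finger pads; the fingertips stand env.tip_extent ahead of it and the grasp point (between the pads) lies 11 mm behind it (env.tip_extent is the distance from the TCP to the fingertips, in mm); z points along the fingers, y is the line along which they close (so a half turn about z gives the same grasp; the last joint's range is limited). The gripper opens to 95 mm and grips with 3 to 60 N. Pads are 20 mm wide; open, the fingers measure 119 mm over their backs; the gripper's body (75 mm by 180 mm) begins 59 mm behind the grasp point.
Start: joints at [-1.376, 0.491, 1.559, -0, 1.092, -0.106], TCP at [185.201, -596.948, 222.661] pointing down, gripper open.
Joint ranges: [-3.1, 3.1], [-0.84, 2.19], [0.05, 2.79], [-1.13, 4.28], [0.06, 2.93], [-2.69, 2.69]. Speed limits (rad/s): [2.22, 2.22, 2.79, 3.14, 3.14, 3.14].

### API

Orientations are given as [roll, pitch, yaw] about the fixed x, y, z axes, in that order (R = Rz(yaw) Ry(pitch) Rx(roll)).
In Python, from cell import env gives the robot as it stands.
- The arm moves only by the tool carry_out, never from a script. Its argument "motion" is a list of rows, each a list of 5 numbers: the shift along the tool's x, y, z in mm, then the turn about the tool's z in degrees, then the closure, from 0 (fully open) to 1 (shut). A call has 1 to 12 rows; each row shifts and turns the commanded pose from where the row before left it, along the tool's axes as they then stand; what a row does not reach is not made up. A row lasts 1/10 s, in which the tool goes at most 50 mm and 8.59 degrees, less where a joint would pass 70% of its speed; a pose out of reach is approached as far as the arm can. A call with a gripper value outside its range is refused whole. The fingers move at their own pace and stop on an object; the grip force is fixed at half the most. Time passes only in rows, so rows that do not move let the fingers close. It gives the time, the measured TCP pose, the force, the opening and the grip force at its end, in the units of the state.
- env.state(): the state, without advancing time (a new reading comes with each control period).
- env.read_camera(name): name is "scene" or "top" or "wrist"; returns a dict with "color" (400x640x3 uint8, red, green, blue), "K" (3x3 intrinsics, pixels), "R" (3x3) and "t" (3): a world point X has camera coordinates R X + t; the wrist camera has in their place "hand_eye" (4x4, takes a point from camera to tool coordinates, whose origin is the TCP and whose axes are the flange's). Camera axes: x right, y down, z forward; pixel columns grow to the right and rows downward; lengths in mm; the calibration is good to about 2 mm. A picture is of the moment at which its call begins: read the wrist's pose just before it. There is no depth.
- env.job_done(): hands the job in; it is judged then, once.
The state is a dict: "t": time; "joints": joint angles; "qvel": joint speeds; "tau": joint torques, N m; "eef_pos": TCP position; "tcp_rot": TCP orientation; "ft_force": force on the tool from outside, world axes, zero at the start; "moment": the same for the moment, N m; "opening": opening from 0.0 (shut) to 1.0 (fully open); "grip_force": force on a finger pad.
Only numpy, scipy, OpenCV 4.12 (cv2) and the standard library are available. Lean on these libraries where they do the work, as an engineer would, in place of code of your own. Each camera call takes 0.05 s, during which the arm holds its last target. There are 200 camera calls.

### The job

The slow feeder has been left standing on edge on the grooming bench: push it over so that it lies flat on its smooth back with the ridges facing up. Then push it along the bench until the long edge that was uppermost lies flush, along its whole length, against the raised metal stop bar. Only push it, never lift or carry it, and leave everything else on the bench where it is.

Things in the scene. Friction and masses are not known exactly. Their poses are not given: they have to be found in the camera images.
- feeder: grey plastic slow-feeder slab, 160 mm long, 130 high, 36 thick, 0.25 to 0.49 kg, upright on a 160 mm edge. Origin: centre of the edge face it stands on. Own z up its height, y along its length, x through its thickness from the ridged face (-18 mm; rim 6 mm wide, ridges, 12 mm deep) to the smooth back (+18 mm). At the start own x lies within 0.5 rad of world x: ridges towards the robot
- feeder_mid (a point): middle of the feeder: 65 mm above its origin as it stands, about 18 mm above the bench when flat. Pushed on the ridged face near the top, the feeder topples after about 12 degrees and falls away onto its back; then own x points straight down and own z roughly away from the robot
- feeder_corner_l (a point): left end (own y = +80 mm) of the feeder's upper 160 mm edge face (own z = 130 mm), at mid-thickness
- feeder_corner_r (a point): right end (own y = -80 mm) of the same edge face. The feeder slides with a push of 2 to 8 N; driven into the bar more than about 15 degrees askew it can wedge there, so turn it square before it meets the bar
- stop: straight steel stop bar fixed on the far part of the bench, 700 mm long, 20 mm wide, 25 mm high. Origin: centre of its underside; own y along its length, own x across it, away from the robot; the face the feeder must meet is at own x = -10 mm. Its own x lies within 0.2 rad of world x
- shampoo: white upright shampoo bottle with a black cap, 85 x 50 mm, 180 mm high; stands beside the feeder, to its left or right, about 0.3 m from it; origin under its centre
- tin: low round aluminium balm tin, diameter 60 mm, 25 mm high, some 80 mm beyond the shampoo bottle; origin under its centre
- bowl: round steel bowl, diameter 150 mm, 55 mm high, on the right of the bench; origin under its centre
- jar: amber glass treat jar with a steel lid, diameter 90 mm, 130 mm high, on the left of the bench; origin under its centre
- comb: purple plastic comb lying flat on the right of the bench, near the robot, 180 x 40 mm, 7 mm high; origin under its middle
- slicker: black slicker brush lying on the left of the bench, near the robot, 180 mm long, head 100 x 50 mm, pins up to 30 mm high; origin on the bench where the handle meets the head
- fingerbrush: small clear silicone finger brush standing like a thimble, diameter 28 mm, 44 mm high, some 65 mm from the shampoo bottle on the robot side; origin under its centre

How it is judged:
By the outcome, as a careful person would: the job done as asked, in the order asked, and still so for the second after the job is handed in, with the robot touching nothing.
It also fails if it takes over 51 s, if anything falls off the work surface, if the arm or the gripper's body presses on something with over 40 N, if the wrist force passes 120 N, or if a joint passes its speed limit or range.

## Working session

There is one attempt and no reset: what is moved stays moved. The work goes in short steps, Python scripts to look and compute and a tool call to move; the robot and the scene stay as the last step left them, time stands still between calls to the robot, and variables do not carry over. Pictures are saved under pics/ and viewed, at most 10 in all, crops included, and the job is handed in when it is done.

Besides the shell and the picture viewer there is one more tool, called after "Request:" as name([rows], argument=value, ...), one row to a line, values as JSON. carry_out: Moves the arm, as the interface text tells. Its arguments: {"type":"object","properties":{"motion":{"type":"array"}},"required":["motion"]}

```bash
ls; mkdir -p pics
cat > h.py <<'E'
import numpy as np, cv2
from cell import env
def cam(n, save=None):
    c=env.read_camera(n)
    if save: cv2.imwrite('pics/'+save+'.png',c['color'][:,:,::-1])
    return c
def ray(c,p,z):
    "pixel(s) -> world point(s) on plane height z"
    p=np.atleast_2d(p).astype(float); d=(np.linalg.inv(c['K'])@np.c_[p,np.ones(len(p))].T).T@c['R']
    o=-c['R'].T@c['t']; return o+d*((z-o[2])/d[:,2])[:,None]
def proj(c,X):
    q=(c['R']@np.atleast_2d(X).T).T+c['t']; q=q@c['K'].T; return q[:,:2]/q[:,2:]
E
python3 - <<'E'
from h import *
a=cam('top','top0'); b=cam('scene','scene0')
s=env.state(); print({k:np.round(v,3) for k,v in s.items()}, env.tip_extent)
for c in(a,b): print(-c['R'].T@c['t'], c['R'].round(3).tolist())
E
```

```text
pics
{'t': np.float64(0.1), 'joints': array([-1.376,  0.491,  1.559, -0.   ,  1.092, -0.106]), 'qvel': array([ 0.001, -0.001, -0.004, -0.002, -0.002, -0.003]), 'tau': array([ 4.0000e-03, -6.1362e+01, -2.5861e+01,  6.9000e-02,  4.7000e-02,
       -0.0000e+00]), 'eef_pos': array([ 185.142, -596.731,  222.115]), 'tcp_rot': array([-3.141, -0.   ,  0.301]), 'ft_force': array([-0.262, -0.209, -0.036]), 'moment': array([ 0.012, -0.01 , -0.01 ]), 'grip_force': np.float64(0.0), 'opening': np.float64(1.0)} 8.0
[ 379.79699197   -2.17064877 1244.43277573] [[-0.013, -1.0, -0.009], [-0.99, 0.014, -0.138], [0.138, 0.007, -0.99]]
[ 837.75210451 -499.62007425 1105.31269248] [[0.852, 0.523, -0.0], [0.456, -0.743, -0.489], [-0.256, 0.417, -0.872]]
```

View pics/top0.png

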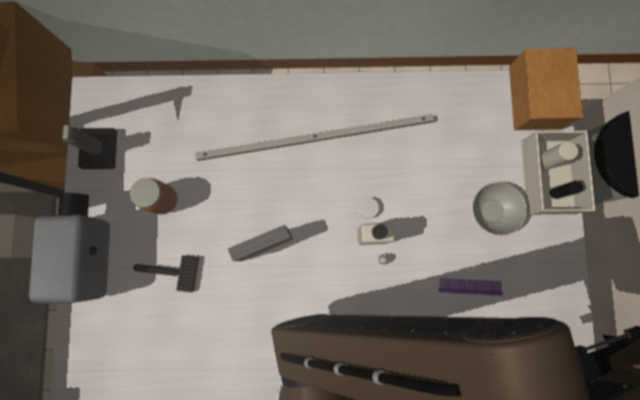

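View pics/scene0.png

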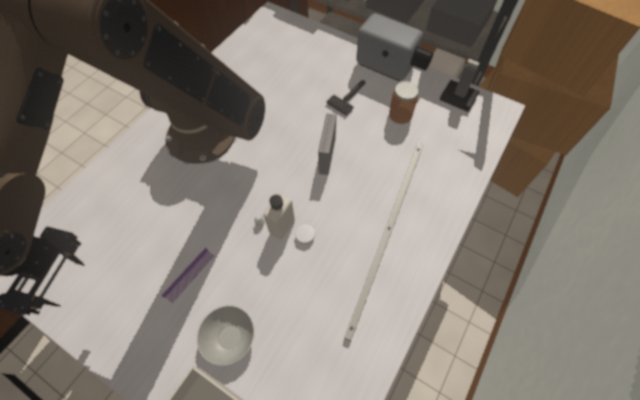

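The top view shows the feeder at about (260,243), the bar running from (197,156) to (437,118), the shampoo at (377,233), the tin at (370,207) and the jar at (153,195). The scene view shows the feeder at (327,145), with its ridged side not visible. I'll zoom in on the feeder in both views.

Run:
```python
from h import *
a=cv2.imread('pics/top0.png');b=cv2.imread('pics/scene0.png')
A=cv2.resize(a[215:275,215:305],None,fx=6,fy=6,interpolation=2);B=cv2.resize(b[105:185,300:350],None,fx=4.5,fy=4.5,interpolation=2)
B=cv2.copyMakeBorder(B,0,A.shape[0]-B.shape[0],0,0,0) if A.shape[0]>=B.shape[0] else B
cv2.imwrite('pics/z0.png',np.hstack([A,B])); print(A.shape,B.shape)
t=cam('top')
# bar: greyish pixels line fit; bar darker/greener than bench
print('bar', ray(t,[[197,156],[437,118]],25).round(), 'objs', ray(t,[[370,207],[153,195],[188,273],[383,259],[470,286]],20).round())
print('feedertop',ray(t,[[230,246],[288,227],[292,240],[236,260]],130).round())
print('shampoo',ray(t,[[381,231]],180).round())
```

```text
(360, 540, 3) (360, 225, 3)
bar [[ 689.  355.   25.]
 [ 792. -340.   25.]] objs [[ 535. -139.   20.]
 [ 578.  480.   20.]
 [ 356.  373.   20.]
 [ 388. -171.   20.]
 [ 311. -408.   20.]]
feedertop [[425. 234. 130.]
 [472.  85. 130.]
 [438.  75. 130.]
 [390. 218. 130.]]
shampoo [[ 455. -146.  180.]]
```

View pics/z0.png

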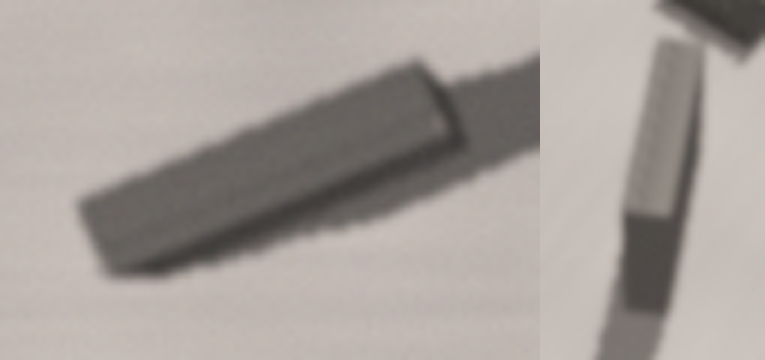

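The zoom shows the feeder's top face in the top crop at corners (80,203), (415,62), (447,133), (112,272), and in the scene crop at (660,38), (704,45), (672,215), (627,212). Next I'll triangulate these and fit the bar's near edge.

Run:
```python
from h import *
t=cam('top'); s=cam('scene')
P=np.array([[80,203],[415,62],[447,133],[112,272]])/6+215
Q=(np.array([[660,38],[704,45],[672,215],[627,212]])-[540,0])/4.5+[300,105]
Q=Q[[1,2,3,0]] # far-left, far-right, near-right, near-left
M=lambda c:c['K']@np.c_[c['R'],c['t']]
X=cv2.triangulatePoints(M(t),M(s),P.T,Q.T);X=(X[:3]/X[3]).T;print('tri',X.round(1).tolist())
F=ray(t,P,130);print('top@130',F.round(1).tolist());print('scene@130',ray(s,Q,130).round(1).tolist())
for G in(F,X):
    l=(G[0]+G[3])/2;r=(G[1]+G[2])/2;d=l-r;print('mid',(l+r)/2,'len',np.hypot(*d[:2]),'yaw',np.arctan2(-d[0],d[1]))
# bar: vertical profile, edges of bar in top image
g=cv2.cvtColor(t['color'],cv2.COLOR_RGB2GRAY).astype(float);lo=[]
for u in range(205,430,5):
    v0=156-(u-197)*38/240; vs=np.arange(int(v0)-9,int(v0)+12); d=np.diff(g[vs,u])
    if u in(205,255,320,400):print(u,vs[0],g[vs,u].astype(int).tolist())
```

```text
tri [[419.7, 240.5, 123.4], [478.6, 97.1, 124.4], [448.7, 84.2, 121.2], [390.4, 225.7, 127.9]]
top@130 [[418.1, 237.9, 130.0], [476.3, 95.0, 130.0], [445.7, 81.4, 130.0], [388.8, 223.8, 130.0]]
scene@130 [[424.0, 237.2, 130.0], [482.8, 95.8, 130.0], [455.1, 81.8, 130.0], [393.2, 226.1, 130.0]]
mid [432.2152106  159.54174447 130.        ] len 153.8335086459363 yaw 0.3839371165523494
mid [434.34724136 161.85543626 124.20010487] len 154.06455003138728 yaw 0.3905452579707208
205 145 [177, 176, 176, 174, 172, 160, 140, 115, 89, 82, 98, 115, 113, 98, 114, 150, 170, 176, 176, 175, 176]
255 137 [176, 176, 176, 177, 174, 167, 154, 142, 140, 143, 141, 136, 119, 105, 132, 167, 181, 181, 180, 180, 181]
320 127 [180, 179, 179, 175, 163, 145, 139, 139, 141, 140, 137, 119, 98, 115, 148, 172, 179, 181, 179, 182, 181]
400 114 [177, 180, 179, 176, 164, 147, 140, 137, 138, 137, 134, 117, 99, 119, 155, 175, 178, 178, 178, 176, 176]
```

Run:
```python
from h import *
t=cam('top')
g=cv2.cvtColor(t['color'],cv2.COLOR_RGB2GRAY).astype(float);pts=[];top=[]
for u in range(215,430,3):
    v0=156-(u-197)*38/240; vs=np.arange(int(v0)-9,int(v0)+14); p=g[vs,u]; k=np.argmin(p[8:16])+8
    h=(p[k]+178)/2; j=k+np.argmax(p[k:]>h); pts.append([u,vs[j-1]+(h-p[j-1])/(p[j]-p[j-1])])
L=ray(t,np.array(pts),0)
f=cv2.fitLine(L[:,:2].astype(np.float32),cv2.DIST_HUBER,0,.01,.01).ravel();d=f[:2]*np.sign(f[1])
n=np.array([d[1],-d[0]]);print('bar yaw',np.arctan2(-d[0],d[1]),'n.X =',n@f[2:], 'resid',np.std(L[:,:2]@n-n@f[2:]))
m=np.array([433,160]);ex=np.array([np.cos(.387),np.sin(.387)])
e=m+ex*(18+130);print('edge mid after topple',e,'gap',n@f[2:]-n@e, 'n',n)
for k in (45,60): print(k,m-ex*k,np.hypot(*(m-ex*k)))
```

```text
bar yaw 0.15191074 n.X = 727.76166 resid 0.22070288220603568
edge mid after topple [570.05472827 215.85697323] gap 131.60681517842966 n [0.9884837  0.15132715]
45 [391.32795424 143.01646084] 416.64286366484765
60 [377.43727232 137.35528112] 401.65329301582955
```

Request:
carry_out([
  [35,-25,-3,0,0],
  [35,-25,-3,0,0],
  [35,-25,-3,0,0],
  [35,-25,-3,0,0],
  [35,-25,-3,0,0],
  [35,-25,-3,0,0],
  [35,-25,-3,0,0],
  [35,-25,-3,0,0],
  [35,-25,-3,0,0],
  [35,-25,-3,0,0],
])

```text
t: 1.3
eef_pos: [446.2, -252.9, 252.9]
tcp_rot: [3.141, -0.0, 0.301]
ft_force: [0.7, -1.3, 0.1]
opening: 0.998
grip_force: 0.0
```

Request:
carry_out([
  [8,-38,0,0,0],
  [8,-38,0,0,0],
  [8,-38,0,0,0],
  [8,-38,0,0,0],
  [8,-38,0,0,0],
  [8,-38,0,0,0],
  [2,-33,0,0,0],
  [2,-33,0,0,0],
  [2,-33,0,0,0],
  [2,-33,0,0,0],
  [2,-33,0,0,0],
  [0,0,0,-4.9,0],
])

```text
t: 2.5
eef_pos: [383.4, 140.6, 252.8]
tcp_rot: [-3.141, -0.0, 0.389]
ft_force: [0.3, -0.6, -0.6]
opening: 0.995
grip_force: 0.0
```

Request:
carry_out([
  [0,0,35,0,0],
  [0,0,35,0,0],
  [0,0,35,0,0],
  [0,0,35,0,0],
  [0,0,3,0,0],
  [5,0,0,0,0],
  [5,0,0,0,0],
  [5,0,0,0,0],
  [4,0,0,0,0],
  [4,0,0,0,0],
  [4,0,0,0,0],
  [4,0,0,0,0],
])

```text
t: 3.7
eef_pos: [413.3, 149.8, 109.7]
tcp_rot: [3.141, -0.0, 0.386]
ft_force: [-0.6, -1.2, 0.3]
opening: 1.003
grip_force: 0.2
```

Request:
carry_out([
  [4,0,0,0,0],
  [4,0,0,0,0],
  [4,0,0,0,0],
  [4,0,0,0,0],
  [4,0,0,0,0],
])

```text
t: 4.2
eef_pos: [431.9, 157.4, 109.6]
tcp_rot: [3.142, 0.0, 0.386]
ft_force: [-0.0, -0.4, 0.2]
opening: 0.999
grip_force: 0.0
```

Request:
carry_out([
  [4,0,0,0,0],
  [4,0,0,0,0],
  [4,0,0,0,0],
  [4,0,0,0,0],
  [0,0,0,0,0],
  [0,0,0,0,0],
  [0,0,0,0,0],
  [0,0,0,0,0],
])

```text
t: 5.0
eef_pos: [446.3, 163.3, 109.6]
tcp_rot: [3.142, 0.0, 0.386]
ft_force: [0.8, 0.2, 0.2]
opening: 1.002
grip_force: 0.0
```

Run:
```python
from h import *
t=cam('top');s=cam('scene')
A=cv2.resize(t['color'][120:280,170:350],(540,480),interpolation=2);B=cv2.resize(s['color'][90:250,290:375],(255,480),interpolation=2)
cv2.imwrite('pics/z1.png',np.hstack([A,B])[:,:,::-1])
```

```text
(no output)
```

View pics/z1.png

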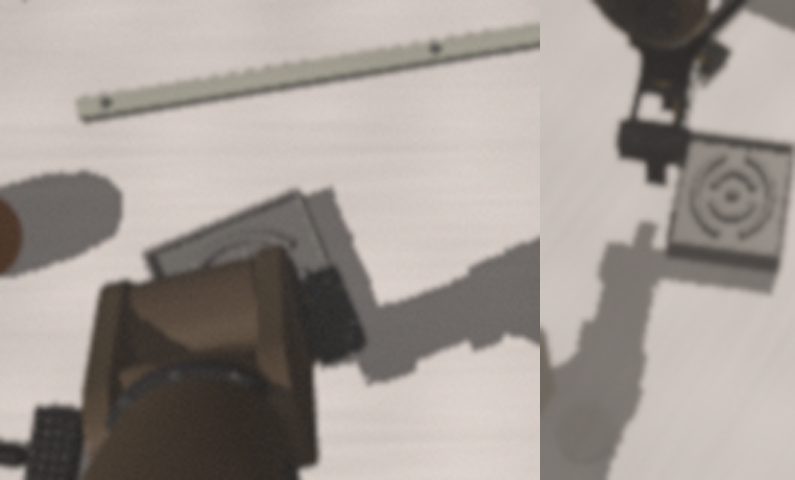

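The feeder lies flat with its ridges up. In the top crop its far edge runs from (148,253) to (298,190).

```bash
cat >> h.py <<'E'
n=np.array([np.cos(.1519),np.sin(.1519)]); D=727.8
def rep(l,r):
    "far edge (own z=130) left & right world points"
    d=l-r; y=np.arctan2(-d[0],d[1]); m=(l+r)/2; ex=np.array([np.cos(y),np.sin(y)]); near=m[:2]-130*ex
    T=np.array(env.state()['eef_pos'][:2]); ey=np.array([-ex[1],ex[0]])
    print('yaw',y.round(3),'len',np.hypot(*d[:2]).round(1),'mid',m.round(1),'gaps l/r',(D-n@l[:2]).round(1),(D-n@r[:2]).round(1),'near mid',near.round(1),'tcp->near fwd/left',(ex@(near-T)).round(1),(ey@(near-T)).round(1))
E
python3 - <<'E'
from h import *
t=cam('top');s=cam('scene')
l,r=ray(t,np.array([[148,253],[298,190]])/3+[170,120],36);rep(l,r)
l,r=ray(s,(np.array([[792,150],[780,272]])-[540,0])/3+[290,90],36);print(l,r)
E
```

```text
yaw 0.391 len 152.0 mid [575.  215.2  36. ] gaps l/r 144.8 108.8 near mid [454.9 165.7] tcp->near fwd/left 8.7 -1.0
[552.14623641 279.92247217  36.        ] [618.57492466 127.87206868  36.        ]
```

Request:
carry_out([
  [-11,0,0,0,0],
  [-11,0,0,0,0],
  [-11,0,0,0,0],
])

```text
t: 5.5
eef_pos: [414.5, 150.4, 109.6]
tcp_rot: [3.142, 0.0, 0.386]
ft_force: [0.0, 0.2, -0.1]
opening: 0.999
grip_force: 0.0
```

Request:
carry_out([
  [0,0,30,0,0],
  [0,0,30,0,0],
  [0,0,29,0,0],
  [10,0,0,0,0],
  [10,0,0,0,0],
  [7,0,0,0,0],
  [4,0,0,0,0],
  [4,0,0,0,0],
  [4,0,0,0,0],
])

```text
t: 6.4
eef_pos: [451.6, 165.6, 21.1]
tcp_rot: [3.142, 0.001, 0.387]
ft_force: [-3.7, -1.6, 3.6]
opening: 1.0
grip_force: 2.0
```

In contact. Push and turn together.

Request:
carry_out([
  [5,0,0,1.35,0],
  [5,0,0,1.35,0],
  [5,0,0,1.35,0],
  [5,0,0,1.35,0],
  [5,0,0,1.35,0],
  [5,0,0,1.35,0],
  [5,0,0,1.35,0],
  [5,0,0,1.35,0],
  [5,0,0,1.35,0],
  [5,0,0,1.35,0],
  [5,0,0,0,0],
  [5,0,0,0,0],
])

```text
t: 7.6
eef_pos: [510.2, 180.8, 20.6]
tcp_rot: [3.142, 0.0, 0.151]
ft_force: [-2.5, -0.6, 0.6]
opening: 1.0
grip_force: 1.3
```

Run:
```python
from h import *
t=cam('top');s=cam('scene')
A=cv2.resize(t['color'][120:280,170:350],(540,480),interpolation=2);B=cv2.resize(s['color'][90:250,310:395],(255,480),interpolation=2)
cv2.imwrite('pics/z2.png',np.hstack([A,B])[:,:,::-1])
```

```text
(no output)
```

View pics/z2.png

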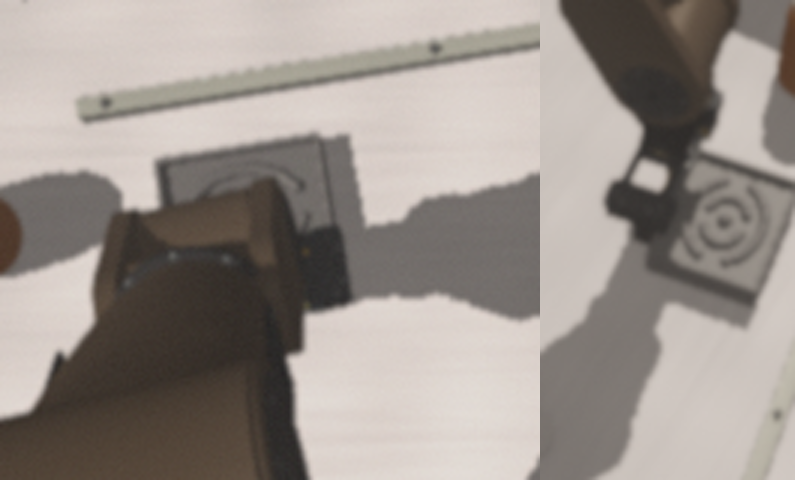

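The feeder is now nearly parallel to the bar. In the crop its far edge runs from (158,160) to (322,135).

Run:
```python
from h import *
t=cam('top')
rep(*ray(t,np.array([[158,160],[322,135]])/3+[170,120],36))
```

```text
yaw 0.14 len 156.8 mid [645.7 200.   36. ] gaps l/r 58.3 60.2 near mid [517.  181.9] tcp->near fwd/left 6.5 0.1
```

Request:
carry_out([
  [5,0,0,0,0],
  [5,0,0,0,0],
  [5,0,0,0,0],
  [5,0,0,0,0],
  [5,0,0,0,0],
  [5,0,0,0,0],
  [5,0,0,0,0],
  [5,0,0,0,0],
  [4,0,0,0,0],
  [3,0,0,0,0],
  [2,0,0,0,0],
])

```text
t: 8.85
eef_pos: [558.5, 188.2, 20.6]
tcp_rot: [3.141, 0.0, 0.151]
ft_force: [-2.5, -1.0, 0.6]
opening: 1.0
grip_force: 1.3
```

Request:
carry_out([
  [2,0,0,0,0],
  [2,0,0,0,0],
  [1,0,0,0,0],
])

```text
t: 9.15
eef_pos: [563.4, 189.0, 20.6]
tcp_rot: [3.142, -0.0, 0.151]
ft_force: [-2.3, -0.9, 0.1]
opening: 1.001
grip_force: 1.2
```

Request:
carry_out([
  [1,0,0,0,0],
  [1,0,0,0,0],
  [0,0,0,0,0],
])

```text
t: 9.45
eef_pos: [563.9, 189.0, 20.6]
tcp_rot: [3.141, 0.003, 0.151]
ft_force: [-8.2, -1.1, 4.0]
opening: 1.001
grip_force: 4.2
```

Request:
carry_out([
  [1,0,0,0,0],
  [1,0,0,0,0],
  [0,0,0,0,0],
])

```text
t: 9.75
eef_pos: [563.9, 189.0, 20.6]
tcp_rot: [3.141, 0.007, 0.151]
ft_force: [-17.2, -3.0, 11.4]
opening: 1.001
grip_force: 8.7
```

Request:
carry_out([
  [1,0,0,0,0],
  [0,0,0,0,0],
  [-3,0,0,0,0],
  [-5,0,0,0,0],
  [-12,0,0,0,0],
  [-20,0,0,0,0],
  [-25,0,0,0,0],
  [-25,0,-20,0,0],
  [-15,0,-40,0,0],
  [0,0,-40,0,0],
  [0,0,-40,0,0],
  [0,0,0,0,0],
])

```text
t: 10.95
eef_pos: [466.6, 174.6, 165.4]
tcp_rot: [-3.141, -0.01, 0.151]
ft_force: [0.4, -1.0, -0.8]
opening: 1.001
grip_force: 0.0
```

Run:
```python
from h import *
t=cam('top');s=cam('scene')
A=cv2.resize(t['color'][110:230,170:290],(480,480),interpolation=2);B=cv2.resize(s['color'][110:230,330:410],(320,480),interpolation=2)
cv2.imwrite('pics/z3.png',np.hstack([A,B])[:,:,::-1])
```

```text
(no output)
```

View pics/z3.png

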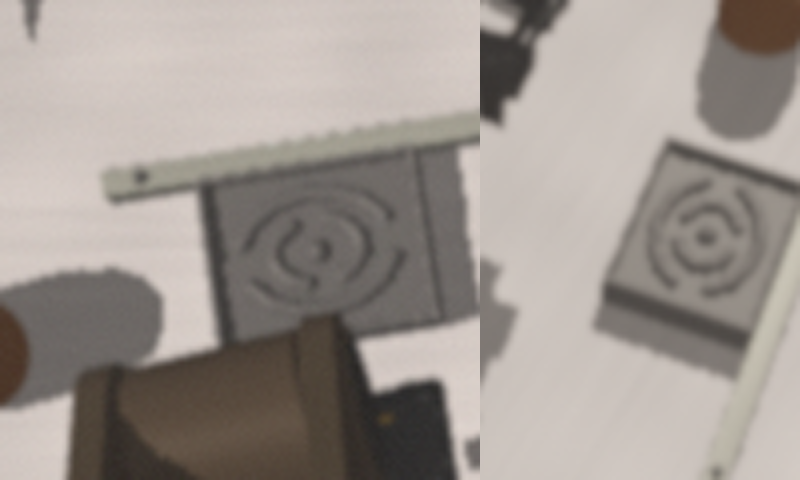

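The feeder is flat, ridges up. Its far edge, from (215,185) to (412,152) in the top crop, meets the bar with no gap along its length, and the gripper is clear of it.

```bash
python3 -c "
from cell import env
print(env.job_done())"
```

```text
the job is handed in; nothing more can be done
None
```

I pushed the feeder over onto its smooth back and slid it square against the stop bar; the last pictures show no gap along its edge, nothing else on the bench was touched, and I handed the job in at about 11 s.

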